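# Drive the gib key into the pulley hub

### The arm

A 6-joint arm with a two-finger parallel gripper is mounted at the origin on the work surface. World frame = base frame: x ahead of the robot, y to its left, z up, the work surface at z = 0. Lengths are in m, angles in rad, forces in N, time in s.
With the tool pointing down it reaches from about 0.35 to 0.975 m from the base axis. Payload 7.1 kg.
Tool frame: the origin (TCP) lies at the very end of the fingers, on their centre line; the grasp point (between the pads) lies 19 mm behind it; x points along the fingers, y is the direction in which the jaws open and shut, and the axes are right-handed (so a half turn about x gives the same grasp; the last joint's range is limited). The gripper opens to 88 mm and grips with 3 to 60 N. Pads are 20 mm wide; open, the fingers measure 115 mm over their backs; the gripper's body (75 mm by 178 mm) begins 61 mm behind the grasp point.
Start: joints at [-1.138, 0.423, 1.63, -0, 1.089, -0.019], TCP at [0.273, -0.562, 0.223] pointing down, gripper open.
Joint ranges: [-3, 3], [-0.9, 2.11], [0.09, 2.58], [-1.31, 4.45], [0.11, 2.69], [-2.54, 2.54]. Speed limits (rad/s): [2.39, 2.39, 3.01, 3.14, 3.14, 3.14].

### API

Orientations are given as a 3x3 rotation matrix whose columns are the frame's x, y, z axes.
In Python, from cell import monitor, cams, sign_off, nets gives the robot as it stands.
- The arm moves only by the shell command python3 -m pendant 'ROWS' [OPENING] [FORCE]. ROWS is JSON, a list of rows, each a list of 6 numbers: the shift along the tool's x, y, z in units of 40 mm (1.0 is 40 mm), then the turn, a rotation vector about the tool's x, y, z in degrees. A call has 1 to 12 rows; each row shifts and turns the commanded pose from where the row before left it, along the tool's axes as they then stand; what a row does not reach is not made up. A row lasts 1/8 s, in which the tool goes at most 62.5 mm and 10.7 degrees, less where a joint would pass 70% of its speed; a pose out of reach is approached as far as the arm can. A call is refused whole if a number of a shift passes 1 or a number of a turn 10.7, either way. A call with a gripper value outside its range is refused whole. OPENING is the opening, from 0 (shut) to 1 (fully open), set as the call begins (- or left out, the last holds). The fingers move at their own pace and stop on an object; FORCE is the grip in N (left out, the last holds). Time passes only in rows, so rows that do not move let the fingers close. It gives the time, the measured TCP pose, the force and the opening at its end, in the units of the state.
- monitor.state(): the state, without advancing time (a new reading comes with each control period).
- cams.snapshot(name): name is "side" or "top"; returns a dict with "color" (420x560x3 uint8, red, green, blue), "z_map" (420x560 float32, m along the optical axis (not along the pixel's ray), 0 where there is no reading), "fx", "fy", "cx", "cy" (pixels), "extrinsics" (4x4, takes a point from camera to world coordinates). Camera axes: x right, y up, looking along -z (the intrinsics and any distortion apply to the point x, -y, -z); pixel columns grow to the right and rows downward; lengths in m; the calibration is good to about 2 mm. A picture is of the moment at which its call begins.
- sign_off(): hands the job in, once; it reports no verdict.
Trained networks look in the newest picture that a camera, given by its name, has taken for a name from the list of things; names that differ only in an ending like _2 or _b are one class to them, and where a whole thing is asked for, a point or a joint stands for the part that bears it (a point fixed in the world has none). Each returns a list of dicts, best first, with "p" (0 to 1); they miss things now and then, are a little off and sometimes report something else, mostly with a low value. They report only what shows in the picture. A call takes as long as a camera call. They do not tell look-alikes from the thing itself.
- nets.masks_of(query, camera): "pixels" (420x560 bool, what is visible of it).
- nets.spot_point(query, camera): "at" ([x, y, z] in m, in world coordinates, good to about 4 mm: a listed point, or the origin of a listed thing).
The state is a dict: "time": time; "joint_pos": joint angles; "joint_vel": joint speeds; "joint_efforts": joint torques, N m; "tcp_pos": TCP position; "orientation": TCP orientation; "wrist_force": force on the tool from outside, world axes, zero at the start; "ft_torque": the same for the moment, N m; "gripper_width": finger opening in m.
Only numpy, scipy, OpenCV 4.12 (cv2) and the standard library are available. Lean on these libraries where they do the work, as an engineer would, in place of code of your own. Each camera call takes 0.05 s, during which the arm holds its last target. There are 200 camera calls.

### The job

Take the tapered steel key with the oblong head out of the wooden rack and stand it, thin end down, in the keyway between the pulley's hub and its shaft, with the sloping face of the key and the longer overhang of its head towards the hub (away from the shaft). Then tap or press it down until it is wedged tight, which takes a push of about 20 N; do not force it with more than 25 N. Let go of it and leave the other goods as they are.

Things in the scene. Friction and masses are not known exactly. Their poses are not given: they have to be found in the camera images.
- key_head (a point): Centre of the head of the tapered steel key (120 g), the only fastener in the rack with an oblong flat-sided head: 36 x 16 x 20 mm along the key's x, y, z; grasp it across the 16 mm, along y. Key axes: z up along it, x from straight to sloping face. At the start it hangs upright by the head in one of the rack's pockets, its x along the rack's x.
- key_tip (a point): Centre of the key's thin lower end (8 x 16 mm), 70 mm below key_head and 8 mm from it towards the key's -x; key axes. The shank above is 60 mm long and 16 mm wide; its straight face is upright, 4 mm to -x of this point; the sloping face makes it 1:6 thicker upward, to 18 mm under the head.
- key_nose (a point): Middle of the end of the head's longer overhang, 18 mm from key_head towards the key's +x; key axes. The head overhangs the sloping face by 12 mm, the straight face by 6 mm.
- key: The same key; this origin lies 70 mm below key_head and 3 mm from it towards the key's -x; key axes.
- pulley: Grey pulley, 160 mm across, fixed on a 190 mm square plate; on it a round hub (92 mm across, top at 95 mm) with a stub shaft (36 mm, one flat) flush in its middle. Origin on the table under the hub's axis, z up, x towards the keyway. The shaft stands up to 1.8 mm off centre along x, unmeasured, in a stiff elastic bearing, so how deep the key goes differs each time.
- keyway (a point): Middle of the keyway's mouth in the hub's top, 19.3 mm from the hub's axis; pulley axes. The keyway lies between the shaft's upright flat and the hub's wall, which slopes 1:6 like the key; mouth 14.7 mm in x (up to 1.8 mm more or less), 18.6 mm in y. The key first binds with its tip 29 to 51 mm below the mouth; from there the push rises by some 8 to 15 N per mm.
- rack: Wooden block 75 x 200 x 66 mm (x, y, z) with three through pockets in a row along y, 65 mm apart; origin at the centre of its underside, fixed. The heads lie on its top.
- pin_head (a point): Bystander: centre of the round 30 mm head (9 mm high) of a headed pin in the rack.
- bolt_head (a point): Bystander: centre of the hexagonal head (24 mm, on a 32 mm round flange) of a bolt in the rack.
- oil_bottle: Bystander: bottle of 60 mm diameter, 170 mm high, origin at its foot.
- grease_can: Bystander: can of 54 mm diameter, 150 mm high, origin at its foot.
- bearing: Bystander: ring of 62 mm diameter, 16 mm high, lying flat, origin at its underside.
- wrench: Bystander: wrench lying on the table.
- carton: Bystander: cardboard box 70 x 100 x 60 mm, origin at its underside.
Things that resemble listed ones, but are neither listed nor needed, are in the scene too. What is shaped like the key but green or purple is not meant.

How it is judged:
By the outcome, as a careful person would: the job done as asked, in the order asked, and still so for the second after the job is handed in, with the robot touching nothing.
It also fails if it takes over 51 s, if anything falls off the work surface, if the arm or the gripper's body presses on something with over 40 N, if the wrist force passes 120 N, or if a joint passes its speed limit or range.

## Working session

There is one attempt and no reset: what is moved stays moved. The work goes in short steps, Python scripts to look and compute and a shell command to move; the robot and the scene stay as the last step left them, time stands still between calls to the robot, and variables do not carry over. Pictures are saved under pics/ and viewed, about 8 in all and at most 12, crops included, and the job is handed in when it is done.

```bash
mkdir -p pics; cat > h.py <<'E'
import numpy as np, cv2
from cell import monitor, cams, sign_off, nets
def snap(n):
    s=cams.snapshot(n); return s
def cloud(s):
    z=s["z_map"]; v,u=np.mgrid[:z.shape[0],:z.shape[1]]
    p=np.stack([(u-s["cx"])/s["fx"]*z,-(v-s["cy"])/s["fy"]*z,-z,np.ones_like(z)],-1)@np.array(s["extrinsics"]).T
    p=p[...,:3]; p[z==0]=np.nan; return p
def save(n,im,sc=1):
    cv2.imwrite("pics/"+n,cv2.resize(im[...,::-1],None,fx=sc,fy=sc,interpolation=cv2.INTER_CUBIC))
def pix(s,P):
    c=np.linalg.inv(s["extrinsics"])@np.r_[P,1]; return (s["cx"]-s["fx"]*c[0]/c[2], s["cy"]+s["fy"]*c[1]/c[2])
E
python3 - <<'E'
from h import *
np.set_printoptions(precision=4,suppress=True)
for c in("top","side"):
    s=snap(c); save(c+"0.png",s["color"],1.4); print(c,s["fx"],np.array(s["extrinsics"]))
    for q in("key_head","key_tip","key_nose","key","pulley","keyway","rack","pin_head","bolt_head","oil_bottle","grease_can"):
        for d in nets.spot_point(q,c)[:4]: print(q,round(d["p"],2),np.round(d["at"],4),np.round(pix(s,d["at"])))
print(monitor.state())
E
```

```text
top 484.51186860181747 [[ 0.0305  0.9964 -0.079   0.4862]
 [-0.9995  0.0308  0.0036  0.0382]
 [ 0.006   0.0789  0.9969  1.1981]
 [ 0.      0.      0.      1.    ]]
key_head 0.83 [ 0.3843 -0.1624  0.0062] [361. 290.]
key_head 0.54 [ 0.4104 -0.2893  0.0123] [414. 281.]
key_head 0.48 [ 0.545  -0.2459  0.0751] [403. 224.]
key_tip 0.86 [ 0.4585 -0.1469  0.0074] [356. 259.]
key_tip 0.3 [0.7698 0.0833 0.0004] [266. 131.]
key_nose 0.73 [ 0.3896 -0.1847  0.0075] [370. 288.]
key_nose 0.59 [ 0.3925 -0.2808  0.0074] [410. 288.]
key_nose 0.53 [ 0.5643 -0.2438  0.0759] [403. 215.]
key 0.79 [ 0.4593 -0.1561  0.0065] [359. 259.]
key 0.78 [ 0.3904 -0.3569  0.0099] [441. 290.]
key 0.69 [ 0.5437 -0.2463  0.005 ] [396. 225.]
key 0.51 [0.6153 0.431  0.0026] [123. 188.]
pulley 0.59 [ 0.578   0.1137 -0.0008] [251. 207.]
keyway 0.66 [0.5944 0.1185 0.0953] [247. 197.]
rack 0.8 [ 0.5413 -0.2467  0.0037] [396. 226.]
pin_head 0.57 [ 0.5376 -0.1835  0.0701] [376. 226.]
bolt_head 0.47 [ 0.5542 -0.3072  0.0789] [430. 220.]
oil_bottle 0.83 [ 0.6974 -0.1646  0.0019] [364. 163.]
grease_can 0.66 [0.6158 0.4329 0.0058]
[... 1102 characters left out ...]
6986 -0.16   -0.0005] [277. 179.]
grease_can 0.75 [0.61   0.4334 0.0043] [136. 328.]
grease_can 0.54 [ 0.5485 -0.2468  0.0732] [342. 160.]
{'time': 1.2, 'joint_pos': array([-1.138 ,  0.4231,  1.6299,  0.    ,  1.0886, -0.019 ]), 'joint_vel': array([-0.0012,  0.0023, -0.0004,  0.0007, -0.0012,  0.0008]), 'joint_efforts': array([ -0.0029, -54.4589, -27.4049,   0.0643,   0.0168,  -0.    ]), 'tcp_pos': array([ 0.2729, -0.5623,  0.2227]), 'orientation': array([[-0.    ,  0.4366, -0.8997],
       [ 0.0001, -0.8997, -0.4366],
       [-1.    , -0.0001, -0.    ]]), 'wrist_force': array([ 0.0737, -0.0411,  0.1758]), 'ft_torque': array([-0.0045,  0.0205,  0.0071]), 'gripper_width': 0.08766469555146916}
```

View pics/top0.png

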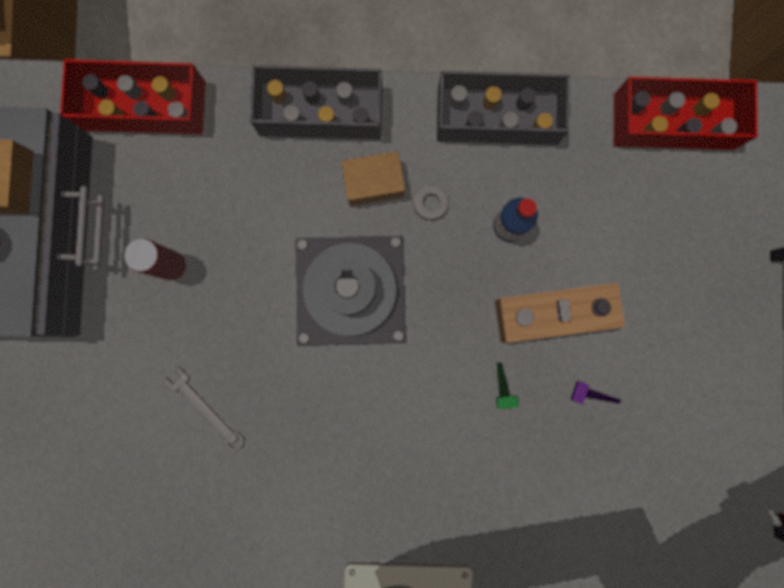

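View pics/side0.png

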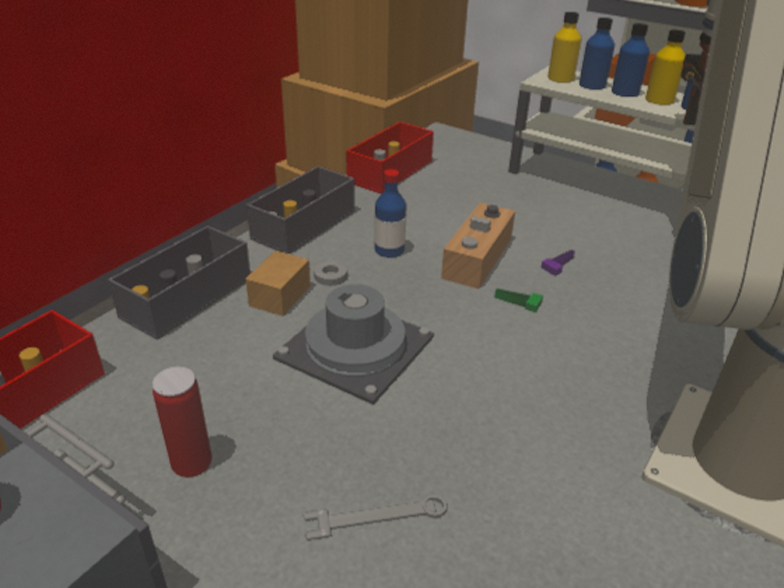

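```bash
python3 - <<'E'
from h import *
np.set_printoptions(precision=4,suppress=True)
t=snap("top"); p=cloud(t); s=snap("side"); q=cloud(s)
a=cv2.resize(t["color"][195:255,360:460],None,fx=4,fy=4,interpolation=cv2.INTER_CUBIC)
b=cv2.resize(t["color"][165:245,205:305],None,fx=4,fy=4,interpolation=cv2.INTER_CUBIC)
c=cv2.resize(s["color"][130:190,300:400],None,fx=4,fy=4,interpolation=cv2.INTER_CUBIC)
d=cv2.resize(s["color"][175:255,200:300],None,fx=4,fy=4,interpolation=cv2.INTER_CUBIC)
save("crops.png",np.hstack([np.vstack([a,b]),np.vstack([c,d])]))
# key head top layer
for n,P in(("top",p),("side",q)):
    m=(abs(P[...,0]-.545)<.04)&(abs(P[...,1]+.246)<.03)&(P[...,2]>.077)
    uv=P[m][:,:2].astype(np.float32); print(n,"head",len(uv),np.median(P[m][:,2]),cv2.minAreaRect(uv))
    m=(abs(P[...,0]-.545)<.07)&(abs(P[...,1]+.246)<.13)&(abs(P[...,2]-.066)<.003)
    print("rack",cv2.minAreaRect(P[m][:,:2].astype(np.float32)),np.median(P[m][:,2]))
    m=(abs(P[...,0]-.578)<.06)&(abs(P[...,1]-.115)<.06)&(abs(P[...,2]-.095)<.004)
    print("hub",cv2.minEnclosingCircle(P[m][:,:2].astype(np.float32)),np.median(P[m][:,2]))
    m=(np.hypot(P[...,0]-.578,P[...,1]-.115)<.038)&(P[...,2]<.088)
    h=P[m]; print("hole",len(h),h.mean(0) if len(h) else 0, cv2.minAreaRect(h[:,:2].astype(np.float32)) if len(h) else 0)
    m=(abs(P[...,0]-.578)<.14)&(abs(P[...,1]-.115)<.14)&(P[...,2]>.005)&(P[...,2]<.016)
    print("plate",cv2.minAreaRect(P[m][:,:2].astype(np.float32)) if m.any() else 0,m.sum())
E
```

```text
top head 119 0.085374744122243 ((0.5512526035308838, -0.24343135952949524), (0.03586171567440033, 0.01728717051446438), 11.701682090759277)
rack ((0.5485680103302002, -0.2442038506269455), (0.07500367611646652, 0.20092709362506866), 9.194791793823242) 0.065710995617555
hub ((0.5790667533874512, 0.11515411734580994), 0.045958563685417175) 0.09494667302632664
hole 86 [0.5887 0.1175 0.0626] ((0.5820400714874268, 0.11692890524864197), (0.04271840304136276, 0.03813461586833), 10.908010482788086)
plate ((0.5783015489578247, 0.1151653453707695), (0.27896973490715027, 0.2773056626319885), 89.57032775878906) 2466
side head 83 0.08468165145682105 ((0.5457031726837158, -0.24393168091773987), (0.03600756451487541, 0.021859146654605865), 12.173178672790527)
rack ((0.5437247157096863, -0.2447410225868225), (0.07659904658794403, 0.20806027948856354), 9.412318229675293) 0.06608456103471289
hub ((0.5761017203330994, 0.11518044024705887), 0.048724185675382614) 0.09497296533327737
hole 16 [0.5958 0.1088 0.0839] ((0.5853890180587769, 0.10147853940725327), (0.04038063809275627, 0.010120725259184837), 27.06733512878418)
plate ((0.5960069894790649, 0.09234729409217834), (0.2327791005373001, 0.24119111895561218), 2.8903632164001465) 1887
```

View pics/crops.png

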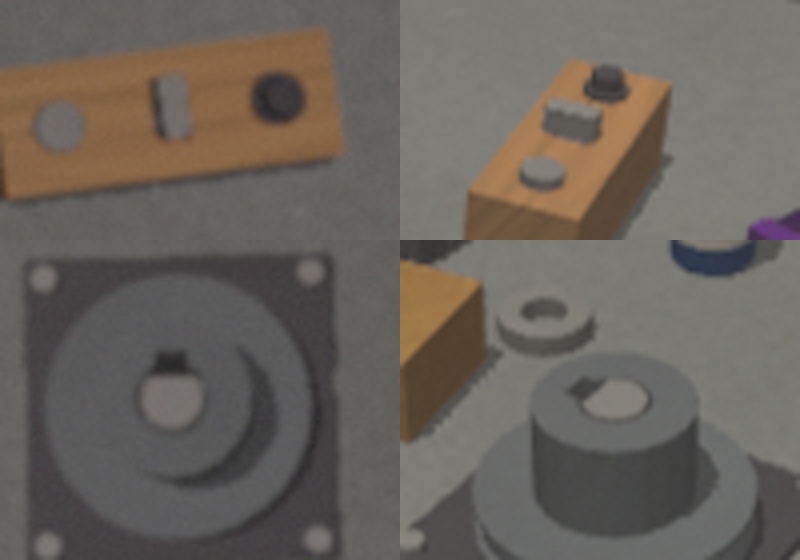

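The key is the middle piece in the rack, at top-image pixel ≈(403,222), with an oblong steel head. What could be mistaken for it: the green one (361,288), the purple one (414,281), the round pin (376,226) and the hex bolt (430,220). The crop confirms the choice, and the keyway opens towards world +x, at ≈(248,196).

```bash
python3 - <<'E'
from h import *
np.set_printoptions(precision=4,suppress=True)
def ray(s,uv,z):
    uv=np.atleast_2d(uv); E=np.array(s["extrinsics"])
    d=np.c_[(uv[:,0]-s["cx"])/s["fx"],-(uv[:,1]-s["cy"])/s["fy"],-np.ones(len(uv))]@E[:3,:3].T
    return E[:3,3]+d*((z-E[2,3])/d[:,2])[:,None]
for c in("top","side"):
    s=snap(c);p=cloud(s);g=s["color"].astype(float).mean(2)
    M=nets.masks_of("pulley",c)
    m=max(M,key=lambda d:d["p"])["pixels"]
    zz=p[...,2]; low=m&(zz<.03); print(c,m.sum(),"plate z hist",np.histogram(zz[m],bins=np.arange(-.005,.1,.005))[0])
    zp=np.median(zz[low&(zz<.02)])
    k=cv2.findContours(m.astype(np.uint8),0,2)[0]; k=max(k,key=cv2.contourArea)[:,0]
    print("plate",zp,cv2.minAreaRect(ray(s,k,zp)[:,:2].astype(np.float32)))
    # dark hole in hub top
    v,u=np.mgrid[:420,:560]; R=ray(s,np.c_[u.ravel(),v.ravel()],.095).reshape(420,560,3)
    near=np.hypot(R[...,0]-.578,R[...,1]-.115)<.036
    dk=near&(g<np.median(g[near])*.72); sh=near&(g>np.median(g[near])*1.2)
    for n,w in(("dark",dk),("shaft",sh)):
        w=w.astype(np.uint8);_,L,S,_=cv2.connectedComponentsWithStats(w); i=1+S[1:,4].argmax(); r=R[L==i]
        print(n,len(r),r.mean(0),cv2.minAreaRect(r[:,:2].astype(np.float32)), np.ptp(r[:,:2],axis=0))
    hm=(abs(p[...,0]-.548)<.05)&(abs(p[...,1]+.244)<.03)&(zz>.082)
    print("head",hm.sum(),p[hm].mean(0),cv2.minAreaRect(p[hm][:,:2].astype(np.float32)))
    for q in("rack","key_head"):
        for d in nets.masks_of(q,c)[:4]: 
            w=d["pixels"]; t=w&(abs(zz-(.066 if q=="rack" else .086))<.002)
            print(q,d["p"],w.sum(),cv2.minAreaRect(p[t][:,:2].astype(np.float32)) if t.sum()>3 else None)
E
```

```text
top 2369 plate z hist [   1    3   10    8    9   11    8   11   11    9   11   10   29  894
 1291   46    0    0    0    0]
plate 0.011655785859747025 ((0.5506510734558105, -0.2525531053543091), (0.07848235964775085, 0.21975484490394592), 9.20118522644043)
dark 41 [0.5979 0.1168 0.095 ] ((0.598204493522644, 0.11716342717409134), (0.01092111598700285, 0.02068476192653179), 8.155147552490234) [0.012  0.0206]
shaft 132 [0.5766 0.116  0.095 ] ((0.5756114721298218, 0.11578235775232315), (0.022915329784154892, 0.02972695603966713), 1.7774074077606201) [0.0235 0.03  ]
head 106 [ 0.5512 -0.2435  0.0857] ((0.5515122413635254, -0.24358320236206055), (0.03546940162777901, 0.0166607815772295), 11.178839683532715)
rack 0.63 2651 ((0.5484095215797424, -0.24424871802330017), (0.07477462291717529, 0.20004874467849731), 9.22685432434082)
key_head 0.84 311 None
key_head 0.78 322 None
side 5408 plate z hist [  84  189  892  865  393   27    0  332 1082   68   75   75   77   68
   77   70   79   86   85  446]
plate 0.010101316222308476 ((0.5846104621887207, 0.09344828128814697), (0.21772171556949615, 0.25630638003349304), 3.447678327560425)
dark 19 [0.5945 0.1175 0.095 ] ((0.5947486162185669, 0.11773402243852615), (0.014219095930457115, 0.00926041230559349), 88.81520080566406) [0.0093 0.0143]
shaft 80 [0.5733 0.1153 0.095 ] ((0.5725555419921875, 0.11468257755041122), (0.022466838359832764, 0.028678126633167267), 6.330399036407471) [0.0236 0.0291]
head 57 [ 0.5458 -0.242   0.0857] ((0.5457375645637512, -0.24287161231040955), (0.03607110679149628, 0.017543276771903038), 6.046862602233887)
rack 0.7 1846 ((0.5431033968925476, -0.24327117204666138), (0.07589464634656906, 0.2051934450864792), 9.160969734191895)
key_head 0.78 221 None
key_head 0.66 117 ((0.5442875027656555, -0.24304461479187012), (0.03349943086504936, 0.016491124406456947), 3.012842893600464)
key_head 0.66 320 None
```

```bash
python3 -m pendant '[[0,0,0,10,0,0],[0,0,0,6.6,0,0]]' 0.45 20
```

```text
time: 1.95
tcp_pos: [0.2729, -0.5623, 0.2227]
orientation: [[0.0, 0.157, -0.988], [-0.0, -0.988, -0.157], [-1.0, 0.0, -0.0]]
wrist_force: [0.7, 0.0, 0.3]
gripper_width: 0.0714
```

```bash
python3 -m pendant '[[0,-0.68,-0.8,0,0,0],[0,-0.68,-0.8,0,0,0],[0,-0.68,-0.8,0,0,0],[0,-0.68,-0.8,0,0,0],[0,-0.68,-0.8,0,0,0],[0,-0.68,-0.8,0,0,0],[0,-0.68,-0.8,0,0,0],[0,-0.68,-0.8,0,0,0],[0.8,-0.68,-0.8,0,0,0],[0.8,-0.68,-0.86,0,0,0],[0,0,0,0,0,0]]' 0.45 20
```

```text
time: 3.32
tcp_pos: [0.5471, -0.2391, 0.1562]
orientation: [[-0.004, 0.165, -0.986], [0.002, -0.986, -0.165], [-1.0, -0.003, 0.003]]
wrist_force: [-0.5, -0.8, 0.4]
gripper_width: 0.0397
```

```bash
python3 -m pendant '[[0,0.1,-0.02,0,0,0],[0.7,0,0,0,0,0],[0.7,0,0,0,0,0],[0.5,0,0,0,0,0],[0.2,0,0,0,0,0],[0,0,0,0,0,0],[0,0,0,0,0,0]]' 0.45 20; python3 - <<'E'
from h import *
for c in("top","side"):
    s=snap(c); u,v=map(int,pix(s,[.548,-.243,.08])); save(f"pre_{c}.png",s["color"][v-50:v+50,u-60:u+60],3)
a=cv2.imread("pics/pre_top.png");b=cv2.imread("pics/pre_side.png");cv2.imwrite("pics/pre.png",np.hstack([a,b]))
print(monitor.state()["tcp_pos"])
E
```

```text
time: 4.2
tcp_pos: [0.5492, -0.2461, 0.0756]
orientation: [[0.001, 0.161, -0.987], [-0.001, -0.987, -0.161], [-1.0, 0.001, -0.001]]
wrist_force: [0.3, -1.3, 0.6]
gripper_width: 0.0393
[ 0.54920817 -0.24589509  0.07557311]
```

View pics/pre.png

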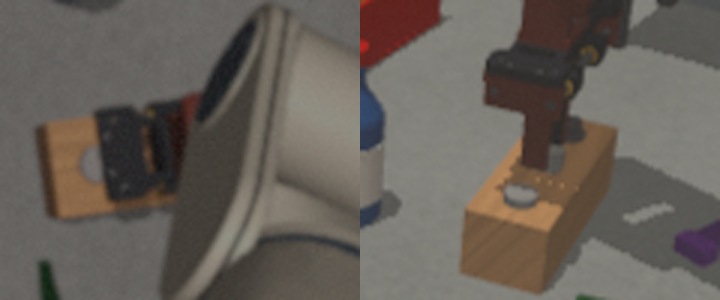

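The side view shows the fingers straddling the head, with the pin (185,195) clear of the near finger. I'll lower a little, close, and lift.

```bash
python3 -m pendant '[[0.1,-0.07,0,0,0,0],[0.06,0,0,0,0,0],[0,0,0,0,0,0],[0,0,0,0,0,0]]' 0.45 20; python3 -m pendant '[[0,0,0,0,0,0],[0,0,0,0,0,0],[0,0,0,0,0,0],[0,0,0,0,0,0],[0,0,0,0,0,0]]' 0.1 45
```

```text
time: 4.8
tcp_pos: [0.5482, -0.2429, 0.0682]
orientation: [[-0.0, 0.161, -0.987], [0.0, -0.987, -0.161], [-1.0, -0.0, 0.0]]
wrist_force: [0.1, 0.4, 0.7]
gripper_width: 0.0395
time: 5.42
tcp_pos: [0.5482, -0.243, 0.0683]
orientation: [[0.0, 0.161, -0.987], [-0.0, -0.987, -0.161], [-1.0, 0.0, -0.0]]
wrist_force: [0.5, -1.5, 0.5]
gripper_width: 0.0159
```

```bash
python3 -m pendant '[[-0.4,0,0,0,0,0],[-0.6,0,0,0,0,0],[-0.6,0,0,0,0,0],[-0.6,0,0,0,0,0],[-0.6,0,0,0,0,0],[-0.6,0,0,0,0,0],[-0.2,0,0,0,0,0],[0,0,0,0,0,0]]' 0.1 45; python3 - <<'E'
from h import *
s=snap("side"); T=monitor.state()["tcp_pos"]; print(T); u,v=map(int,pix(s,T-[0,0,.03])); print(u,v,pix(s,T)); save("lift.png",s["color"][v-70:v+70,u-90:u+90],4)
for q in("key_head","key_tip","key_nose","key"):
    for d in nets.spot_point(q,"side")[:4]:
        if d["at"][2]>.1: print(q,d["p"],np.round(d["at"],4))
E
```

```text
time: 6.42
tcp_pos: [0.5481, -0.2427, 0.2127]
orientation: [[0.001, 0.161, -0.987], [-0.0, -0.987, -0.161], [-1.0, 0.0, -0.001]]
wrist_force: [1.0, 0.3, -1.4]
gripper_width: 0.0156
[ 0.54772616 -0.24258016  0.21188892]
346 123 (np.float64(347.62955528257964), np.float64(112.04648932602758))
key_head 0.76 [ 0.5488 -0.2448  0.2184]
key_tip 0.46 [ 0.5391 -0.2472  0.1537]
key_nose 0.62 [ 0.5649 -0.237   0.2204]
key 0.57 [ 0.5455 -0.2404  0.1547]
```

View pics/lift.png

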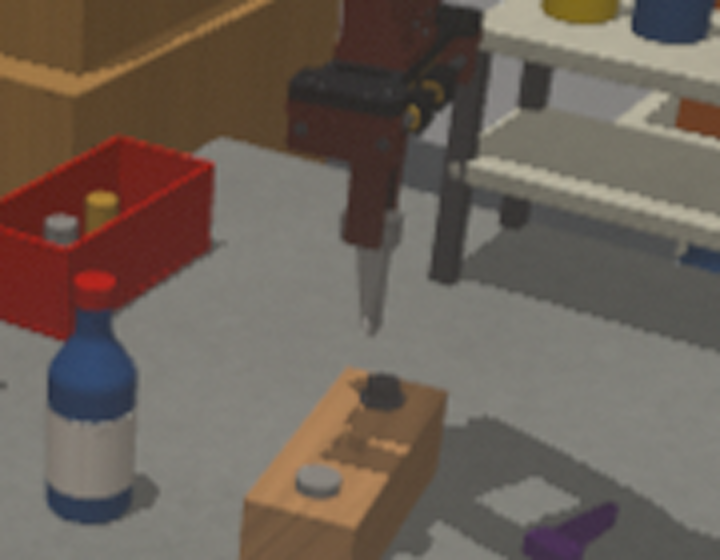

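```bash
python3 - <<'E'
from h import *
s=snap("side");p=cloud(s);st=monitor.state();T=st["tcp_pos"];O=st["orientation"]
r=(p-T)@O; k=-r[...,2]; h=-r[...,0]; y=r[...,1]; g=s["color"].astype(int)
m=(abs(k)<.04)&(abs(y)<.015)&(h<.03)&(h>-.075)
sat=(g.max(2)-g.min(2))<25
for a in np.arange(-.07,.03,.006):
    w=m&sat&(h>=a)&(h<a+.006)
    if w.sum(): print(round(a+.003,3),w.sum(),"kx",np.round([k[w].min(),np.percentile(k[w],5),np.percentile(k[w],95),k[w].max()],4),"y",np.round([y[w].min(),y[w].max()],4))
E
```

```text
-0.061 9 kx [-0.0138 -0.0137 -0.0071 -0.0069] y [-0.0091  0.0064]
-0.055 8 kx [-0.0141 -0.0139 -0.005  -0.0035] y [-0.0097  0.0052]
-0.049 16 kx [-0.0132 -0.0131 -0.003  -0.0026] y [-0.0103  0.0049]
-0.043 11 kx [-0.0145 -0.0143 -0.0036 -0.003 ] y [-0.0113  0.0091]
-0.037 11 kx [-0.0144 -0.0143 -0.0025 -0.0024] y [-0.0095  0.0067]
-0.031 20 kx [-0.0147 -0.0145 -0.0016  0.0002] y [-0.0148  0.0043]
-0.025 13 kx [-0.0135 -0.0134 -0.0022 -0.001 ] y [-0.0091  0.005 ]
-0.019 18 kx [-0.0142 -0.0142  0.0003  0.0009] y [-0.0102  0.0061]
-0.013 18 kx [-0.0144 -0.0138  0.0007  0.0017] y [-0.0108  0.0069]
-0.007 16 kx [-0.0139 -0.0137  0.0029  0.0037] y [-0.0106  0.0048]
-0.001 11 kx [-0.0191 -0.019   0.0052  0.0153] y [-0.0109  0.001 ]
0.005 18 kx [-0.0201 -0.0199  0.0153  0.017 ] y [-0.0149  0.0059]
0.011 20 kx [-0.0196 -0.0195  0.0155  0.0164] y [-0.015   0.0058]
0.017 29 kx [-0.0201 -0.0199  0.0141  0.0164] y [-0.015  0.015]
0.023 11 kx [-0.0132 -0.0122  0.0092  0.0102] y [-0.0146  0.0113]
0.029 8 kx [-0.0126 -0.0125  0.0001  0.0002] y [-0.0149  0.0119]
```

Key x (sloping side) is along −tool z, world +x: straight face at −14 mm, head −19.5…+16.5 mm. So the orientation is right, and I'm moving over to the keyway with a yaw of +6.2° about tool x.

```bash
python3 -m pendant '[[0,0,0,6.2,0,0],[0,-0.4,-0.1,0,0,0],[0,-0.85,-0.18,0,0,0],[0,-0.85,-0.18,0,0,0],[0,-0.85,-0.18,0,0,0],[0,-0.85,-0.18,0,0,0],[0,-0.85,-0.18,0,0,0],[0,-0.85,-0.18,0,0,0],[0,-0.85,-0.18,0,0,0],[0,-0.85,-0.18,0,0,0],[0,-0.85,-0.18,0,0,0],[0,-0.8,-0.18,0,0,0]]' 0.1 45; python3 -m pendant '[[0.4,0,0,0,0,0],[0,0,0,0,0,0],[0,0,0,0,0,0],[0,0,0,0,0,0]]'
cat > m.py <<'E'
from h import *
np.set_printoptions(precision=4,suppress=True)
import sys
s=snap("side");p=cloud(s);st=monitor.state();T=st["tcp_pos"];O=st["orientation"];print("T",T,"F",st["wrist_force"],st["ft_torque"],st["gripper_width"]);print(O)
r=(p-T)@O; k=-r[...,2]; h=-r[...,0]; y=r[...,1]; g=s["color"].astype(int)
m=(abs(k+.002)<.03)&(abs(y)<.015)&(p[...,2]>.1)&(h<.0)&(h>-.08)&(g.max(2)-g.min(2)<25)
for a in np.arange(-.07,0,.01):
    w=m&(h>=a)&(h<a+.01)
    if w.sum(): print(round(a+.005,3),w.sum(),"kx",np.round(np.percentile(k[w],[0,5,95,100]),4),"y",np.round(np.percentile(y[w],[0,10,50,90]),4))
w=(np.hypot(p[...,0]-.576,p[...,1]-.115)<.06)&(abs(p[...,2]-.095)<.0012)
print("hub side",cv2.minEnclosingCircle(p[w][:,:2].astype(np.float32)),cv2.fitEllipse(cv2.convexHull(p[w][:,:2].astype(np.float32))))
t=snap("top")
u,v=map(int,pix(s,T-[0,0,.06])); a=cv2.resize(s["color"][v-50:v+50,u-40:u+40],None,fx=5,fy=5,interpolation=3)
u,v=map(int,pix(t,T-[0,0,.06])); b=cv2.resize(t["color"][v-50:v+50,u-40:u+40],None,fx=5,fy=5,interpolation=3)
save(sys.argv[1],np.hstack([a,b]))
E
python3 m.py hov.png
```

```text
time: 8.22
tcp_pos: [0.6045, 0.1169, 0.212]
orientation: [[-0.001, 0.057, -0.998], [0.0, -0.998, -0.057], [-1.0, -0.0, 0.001]]
wrist_force: [0.2, 0.1, -1.2]
gripper_width: 0.016
time: 8.72
tcp_pos: [0.6052, 0.114, 0.1966]
orientation: [[0.0, 0.053, -0.999], [0.0, -0.999, -0.053], [-1.0, -0.0, -0.0]]
wrist_force: [-0.5, 0.3, -1.1]
gripper_width: 0.0157
T [0.6052 0.114  0.1967] F [ 1.0725 -0.4537 -1.1658] [0.0589 0.0227 0.0211] 0.01576219838173565
[[ 0.0006  0.053  -0.9986]
 [ 0.0001 -0.9986 -0.053 ]
 [-1.     -0.0001 -0.0006]]
-0.065 6 kx [-0.0146 -0.014  -0.0075 -0.0073] y [-0.0087 -0.008  -0.0035  0.0024]
-0.055 30 kx [-0.0149 -0.0147 -0.0049 -0.0029] y [-0.0079 -0.0074 -0.005   0.0041]
-0.045 32 kx [-0.0149 -0.0139 -0.0033 -0.0027] y [-0.01   -0.0082 -0.0058  0.0053]
-0.035 37 kx [-0.0153 -0.0145 -0.003  -0.0011] y [-0.0091 -0.0084 -0.0056  0.0041]
-0.025 41 kx [-0.0149 -0.0145 -0.0009  0.0002] y [-0.0104 -0.0091 -0.0068  0.0046]
-0.015 47 kx [-0.0154 -0.0147  0.0013  0.0022] y [-0.0099 -0.0087 -0.0069  0.005 ]
-0.005 23 kx [-0.0197 -0.0191 -0.0013  0.0027] y [-0.0119 -0.0092 -0.0068 -0.0051]
hub side ((0.5744879841804504, 0.11538226902484894), 0.047137461602687836) ((0.5745388269424438, 0.11569496244192123), (0.0907193273305893, 0.09261342883110046), 44.19887924194336)
```

View pics/hov.png

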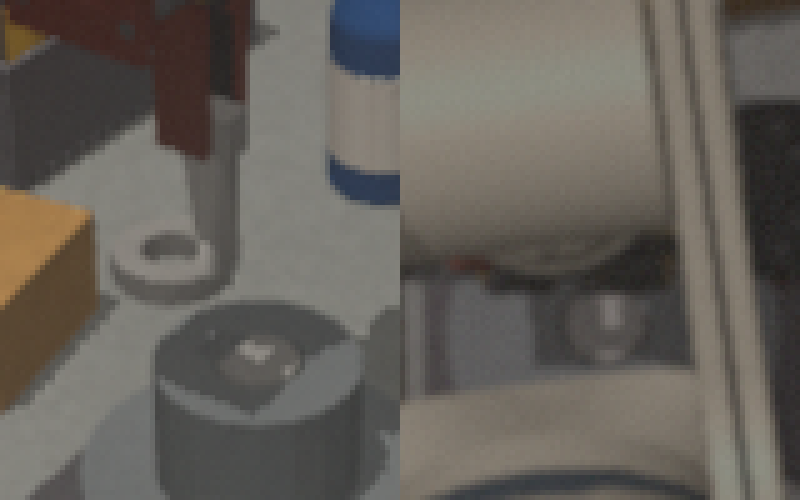

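The key hangs upright over the keyway, nose towards +x. In the side view the tip needs to go ~3 mm to +y. I'll correct that and lower it to just above the mouth.

```bash
python3 -m pendant '[[0.3,-0.075,0.02,0,0,0],[0.3,0,0,0,0,0],[0.25,0,0,0,0,0],[0,0,0,0,0,0],[0,0,0,0,0,0]]'; python3 m.py hov2.png
```

```text
time: 9.45
tcp_pos: [0.6042, 0.1177, 0.1623]
orientation: [[0.0, 0.054, -0.999], [0.0, -0.999, -0.054], [-1.0, -0.0, -0.0]]
wrist_force: [-0.2, 0.3, -1.4]
gripper_width: 0.0158
T [0.6043 0.1177 0.1625] F [-0.1414 -0.7905 -0.4947] [ 0.003  -0.0058 -0.0343] 0.01563835138084862
[[ 0.0005  0.0538 -0.9986]
 [ 0.0001 -0.9986 -0.0538]
 [-1.     -0.0001 -0.0005]]
-0.065 7 kx [-0.0139 -0.0137 -0.006  -0.0047] y [-0.0085 -0.0074 -0.0043  0.006 ]
-0.055 31 kx [-0.0165 -0.015  -0.0063 -0.0058] y [-0.0089 -0.0078 -0.0052  0.0085]
-0.045 33 kx [-0.0149 -0.0146 -0.0033 -0.0016] y [-0.009  -0.0081 -0.0051  0.0045]
-0.035 40 kx [-0.0154 -0.0143 -0.0025 -0.0006] y [-0.0099 -0.0092 -0.0056  0.0074]
-0.025 36 kx [-0.0148 -0.0143 -0.0014  0.0031] y [-0.01   -0.0091 -0.0066  0.0007]
-0.015 38 kx [-0.0167 -0.0144  0.001   0.0014] y [-0.011  -0.0091 -0.0061  0.0028]
-0.005 27 kx [-0.0201 -0.0189  0.0023  0.0032] y [-0.0138 -0.0098 -0.0063  0.0025]
hub side ((0.5747560858726501, 0.11555702984333038), 0.04732495918869972) ((0.5740203857421875, 0.11591323465108871), (0.09069959819316864, 0.09241010993719101), 14.602547645568848)
```

View pics/hov2.png

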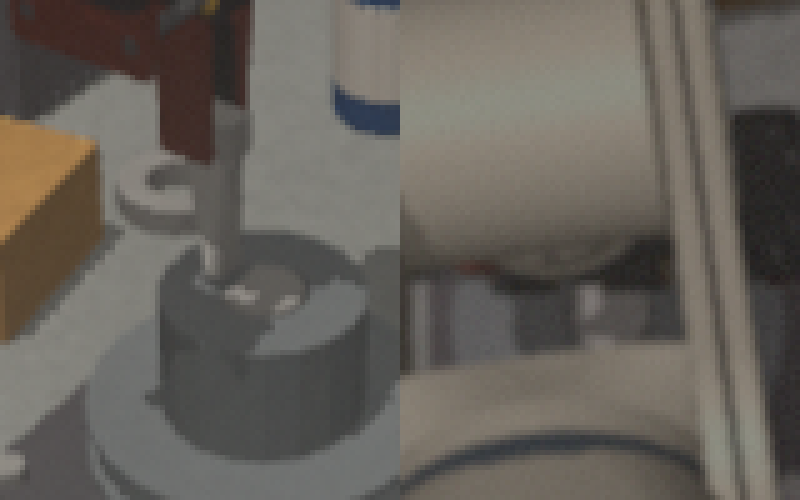

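The tip sits right over the keyway, left of the shaft (crop ≈(215,275)). I'll lower it gently.

```bash
python3 -m pendant '[[0.1,0.015,0,0,0,0],[0.06,0,0,0,0,0],[0,0,0,0,0,0],[0,0,0,0,0,0]]'
```

```text
time: 10.05
tcp_pos: [0.6041, 0.1171, 0.1559]
orientation: [[0.0, 0.054, -0.999], [0.0, -0.999, -0.054], [-1.0, -0.0, -0.0]]
wrist_force: [-0.3, -0.2, -0.2]
gripper_width: 0.016
```

```bash
python3 -m pendant '[[0.06,0,0,0,0,0],[0.06,0,0,0,0,0],[0,0,0,0,0,0],[0,0,0,0,0,0]]'
```

```text
time: 10.55
tcp_pos: [0.604, 0.1171, 0.151]
orientation: [[-0.0, 0.054, -0.999], [-0.0, -0.999, -0.054], [-1.0, 0.0, 0.0]]
wrist_force: [0.1, 0.1, -0.9]
gripper_width: 0.0154
```

```bash
python3 -m pendant '[[0.1,0,0,0,0,0],[0.1,0,0,0,0,0],[0,0,0,0,0,0],[0,0,0,0,0,0]]'
```

```text
time: 11.05
tcp_pos: [0.6041, 0.1171, 0.143]
orientation: [[-0.0, 0.054, -0.999], [-0.0, -0.999, -0.054], [-1.0, 0.0, 0.0]]
wrist_force: [-0.6, 0.3, -1.0]
gripper_width: 0.0156
```

```bash
python3 -m pendant '[[0.1,0,0,0,0,0],[0.1,0,0,0,0,0],[0,0,0,0,0,0],[0,0,0,0,0,0]]'
```

```text
time: 11.55
tcp_pos: [0.6037, 0.117, 0.1348]
orientation: [[-0.001, 0.054, -0.999], [-0.0, -0.999, -0.054], [-1.0, 0.0, 0.001]]
wrist_force: [-0.7, -0.9, -1.3]
gripper_width: 0.0155
```

```bash
python3 -m pendant '[[0.05,0,0,0,0,0],[0.05,0,0,0,0,0],[0,0,0,0,0,0],[0,0,0,0,0,0]]'
```

```text
time: 12.05
tcp_pos: [0.6032, 0.117, 0.1306]
orientation: [[-0.002, 0.054, -0.999], [-0.0, -0.999, -0.054], [-1.0, 0.0, 0.002]]
wrist_force: [-6.2, 0.3, -0.9]
gripper_width: 0.0155
```

```bash
python3 -m pendant '[[0.04,0,0,0,0,0],[0.04,0,0,0,0,0],[0,0,0,0,0,0],[0,0,0,0,0,0]]'
```

```text
time: 12.55
tcp_pos: [0.6028, 0.1169, 0.1275]
orientation: [[-0.003, 0.054, -0.999], [-0.0, -0.999, -0.054], [-1.0, 0.0, 0.003]]
wrist_force: [-7.1, -0.7, 1.7]
gripper_width: 0.0162
```

```bash
python3 -m pendant '[[0,0,0.04,0,0,0],[0,0,0,0,0,0],[0,0,0,0,0,0]]'
```

```text
time: 12.92
tcp_pos: [0.6025, 0.117, 0.1278]
orientation: [[0.0, 0.054, -0.999], [-0.0, -0.999, -0.054], [-1.0, 0.0, -0.0]]
wrist_force: [-2.7, -0.0, -2.2]
gripper_width: 0.0157
```

```bash
python3 -m pendant '[[0.03,0,0.01,0,0,0],[0.03,0,0.01,0,0,0],[0,0,0,0,0,0],[0,0,0,0,0,0]]'
```

```text
time: 13.42
tcp_pos: [0.602, 0.117, 0.1255]
orientation: [[0.001, 0.054, -0.999], [0.0, -0.999, -0.054], [-1.0, -0.0, -0.001]]
wrist_force: [-0.4, -0.5, -1.7]
gripper_width: 0.0156
```

```bash
python3 -m pendant '[[0.04,0,0.007,0,0,0],[0.04,0,0.007,0,0,0],[0,0,0,0,0,0],[0,0,0,0,0,0]]'
```

```text
time: 13.92
tcp_pos: [0.6014, 0.1169, 0.1223]
orientation: [[0.001, 0.054, -0.999], [0.0, -0.999, -0.054], [-1.0, -0.0, -0.001]]
wrist_force: [-0.6, 0.8, -0.7]
gripper_width: 0.0155
```

```bash
python3 -m pendant '[[0.04,0,0.007,0,0,0],[0.03,0,0.005,0,0,0],[0,0,0,0,0,0],[0,0,0,0,0,0]]'
```

```text
time: 14.42
tcp_pos: [0.6007, 0.1169, 0.1195]
orientation: [[0.0, 0.054, -0.999], [0.0, -0.999, -0.054], [-1.0, -0.0, -0.0]]
wrist_force: [-0.5, 0.2, -1.8]
gripper_width: 0.0157
```

```bash
python3 -m pendant '[[0.03,0,0.005,0,0,0],[0.03,0,0.005,0,0,0],[0,0,0,0,0,0],[0,0,0,0,0,0]]'
```

```text
time: 14.92
tcp_pos: [0.6005, 0.1169, 0.1171]
orientation: [[0.001, 0.054, -0.999], [0.0, -0.999, -0.054], [-1.0, -0.0, -0.001]]
wrist_force: [1.6, -0.6, -2.6]
gripper_width: 0.0159
```

```bash
python3 -m pendant '[[0.03,0,0.005,0,0,0],[0.02,0,0.003,0,0,0],[0,0,0,0,0,0],[0,0,0,0,0,0]]'
```

```text
time: 15.42
tcp_pos: [0.6004, 0.1169, 0.1161]
orientation: [[0.001, 0.054, -0.999], [0.0, -0.999, -0.054], [-1.0, -0.0, -0.001]]
wrist_force: [0.1, -0.6, 6.7]
gripper_width: 0.0158
```

```bash
python3 -m pendant '[[0.015,0,0,0,0,0],[0,0,0,0,0,0],[0,0,0,0,0,0]]'
```

```text
time: 15.8
tcp_pos: [0.6004, 0.117, 0.1158]
orientation: [[0.001, 0.054, -0.999], [0.0, -0.999, -0.054], [-1.0, -0.0, -0.001]]
wrist_force: [-1.3, -1.1, 10.4]
gripper_width: 0.0156
```

```bash
python3 -m pendant '[[0.01,0,0,0,0,0],[0,0,0,0,0,0],[0,0,0,0,0,0]]'
```

```text
time: 16.18
tcp_pos: [0.6004, 0.117, 0.1157]
orientation: [[0.001, 0.054, -0.999], [0.0, -0.999, -0.054], [-1.0, -0.0, -0.001]]
wrist_force: [-3.2, -0.8, 12.2]
gripper_width: 0.0158
```

```bash
python3 -m pendant '[[0.015,0,0.008,0,0,0],[0,0,0,0,0,0],[0,0,0,0,0,0]]'
```

```text
time: 16.55
tcp_pos: [0.6003, 0.117, 0.1154]
orientation: [[0.002, 0.054, -0.999], [0.0, -0.999, -0.054], [-1.0, -0.0, -0.002]]
wrist_force: [-1.8, 0.0, 14.0]
gripper_width: 0.0157
```

```bash
python3 -m pendant '[[0.01,0,0,0,0,0],[0,0,0,0,0,0],[0,0,0,0,0,0]]'
```

```text
time: 16.92
tcp_pos: [0.6003, 0.117, 0.1152]
orientation: [[0.002, 0.054, -0.999], [0.0, -0.999, -0.054], [-1.0, -0.0, -0.002]]
wrist_force: [-3.5, -0.3, 16.3]
gripper_width: 0.0157
```

```bash
python3 -m pendant '[[0.013,0,0.003,0,0,0],[0,0,0,0,0,0],[0,0,0,0,0,0]]'
```

```text
time: 17.3
tcp_pos: [0.6003, 0.117, 0.1149]
orientation: [[0.002, 0.054, -0.999], [0.0, -0.999, -0.054], [-1.0, -0.0, -0.002]]
wrist_force: [-4.5, -0.0, 17.5]
gripper_width: 0.0157
```

```bash
python3 -c "
from cell import monitor
s=monitor.state();print(s['wrist_force'],s['tcp_pos'])"
```

```text
[-4.45695254e+00 -1.19436761e-02  1.74551638e+01] [0.60029028 0.1170002  0.11493829]
```

```bash
python3 -m pendant '[[0.01,0,0.015,0,0,0],[0,0,0,0,0,0],[0,0,0,0,0,0]]'
```

```text
time: 17.68
tcp_pos: [0.6003, 0.117, 0.1149]
orientation: [[0.003, 0.054, -0.999], [0.0, -0.999, -0.054], [-1.0, -0.0, -0.003]]
wrist_force: [-2.6, -1.4, 17.6]
gripper_width: 0.0161
```

```bash
python3 -m pendant '[[0.01,0,0.01,0,0,0],[0,0,0,0,0,0],[0,0,0,0,0,0],[0,0,0,0,0,0]]'
```

```text
time: 18.18
tcp_pos: [0.6002, 0.117, 0.1147]
orientation: [[0.004, 0.054, -0.999], [0.001, -0.999, -0.054], [-1.0, -0.0, -0.004]]
wrist_force: [-2.1, -1.1, 19.0]
gripper_width: 0.0158
```

```bash
python3 -m pendant '[[0.01,0,0,0,0,0],[0,0,0,0,0,0],[0,0,0,0,0,0],[0,0,0,0,0,0]]'
```

```text
time: 18.68
tcp_pos: [0.6002, 0.117, 0.1145]
orientation: [[0.004, 0.054, -0.999], [0.001, -0.999, -0.054], [-1.0, -0.0, -0.004]]
wrist_force: [-3.0, -0.8, 20.7]
gripper_width: 0.0153
```

20.7 N reached. I'll open and rise.

```bash
python3 -m pendant '[[-0.03,0,0,0,0,0],[0,0,0,0,0,0],[0,0,0,0,0,0],[0,0,0,0,0,0],[-0.3,0,0,0,0,0],[-0.7,0,0,0,0,0],[-0.5,0,0,0,0,0],[0,0,0,0,0,0],[0,0,0,0,0,0]]' 0.5; python3 - <<'E'
from h import *
np.set_printoptions(precision=4,suppress=True)
s=snap("side");p=cloud(s);g=s["color"].astype(int);T=monitor.state()["tcp_pos"];print(T)
u,v=map(int,pix(s,[.597,.117,.12])); save("rel.png",s["color"][v-60:v+60,u-70:u+70],5)
a=np.deg2rad(3.1);d=p-np.array([.5745,.1155,0]);k=d[...,0]*np.cos(a)+d[...,1]*np.sin(a);y=-d[...,0]*np.sin(a)+d[...,1]*np.cos(a)
m=(abs(k-.02)<.035)&(abs(y)<.02)
for z in np.arange(.099,.142,.004):
    w=m&(abs(p[...,2]-z)<.002)&(g.max(2)-g.min(2)<25)
    if w.sum(): print(round(z,3),w.sum(),np.percentile(k[w],[0,5,95,100]),np.percentile(y[w],[5,50,95]))
E
```

```text
time: 19.8
tcp_pos: [0.5981, 0.1167, 0.1722]
orientation: [[-0.0, 0.054, -0.999], [-0.0, -0.999, -0.054], [-1.0, 0.0, 0.0]]
wrist_force: [-0.3, -0.4, 0.2]
gripper_width: 0.0442
[0.5979 0.1167 0.1718]
0.099 33 [-0.0137 -0.0099  0.0275  0.0362] [-0.0117  0.0081  0.0179]
0.103 18 [0.0104 0.0105 0.0261 0.0276] [-0.0028  0.007   0.0103]
0.107 12 [0.0115 0.0122 0.0265 0.0273] [0.001  0.0071 0.0089]
0.111 13 [0.0118 0.013  0.0398 0.0419] [0.0055 0.0075 0.0087]
0.115 27 [0.0042 0.0053 0.0354 0.0369] [-0.0006  0.0071  0.0088]
0.119 23 [0.0052 0.0063 0.0381 0.0399] [-0.0023  0.0077  0.0099]
0.123 25 [0.0049 0.0059 0.0386 0.0404] [-0.0004  0.0072  0.0091]
0.127 30 [0.0056 0.0061 0.0386 0.0404] [-0.0032  0.0069  0.0091]
0.131 72 [0.0051 0.007  0.0391 0.0422] [-0.0069  0.0019  0.008 ]
0.135 13 [0.0086 0.0134 0.0392 0.04  ] [-0.0056 -0.0004  0.0078]
```

View pics/rel.png

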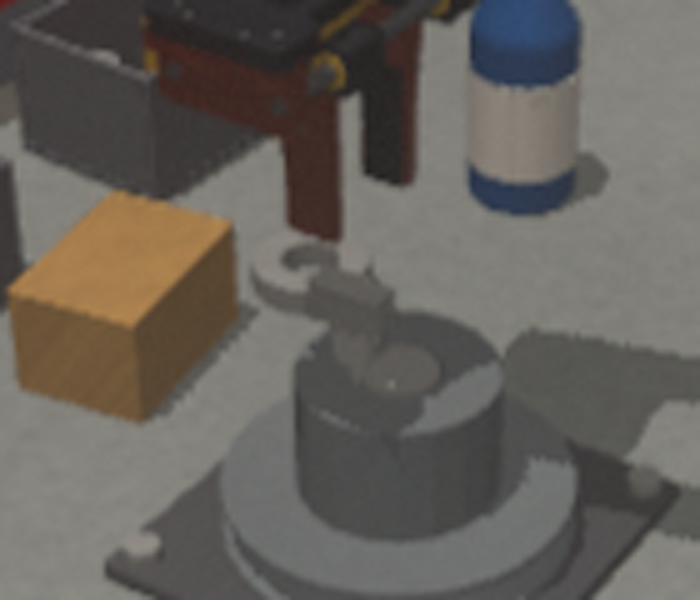

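The key stands upright in the keyway (crop ≈(350,310)), with the longer overhang away from the shaft. The head top is at ≈0.133 m against 0.132 expected, so it did not slip in the grip or come up with the fingers. The neighbouring goods are undisturbed.

```bash
python3 -m pendant '[[-0.6,0,0,0,0,0],[-0.6,0,0,0,0,0],[0,0,0,0,0,0],[0,0,0,0,0,0]]'; python3 - <<'E'
from h import *
s=snap("side")
for q in("key_head","key_nose","pin_head","bolt_head"):
    for d in nets.spot_point(q,"side")[:4]:
        if d["at"][2]>.05: print(q,round(d["p"],2),np.round(d["at"],4))
print(sign_off())
E
```

```text
time: 20.35
tcp_pos: [0.5977, 0.1166, 0.2191]
orientation: [[-0.002, 0.054, -0.999], [-0.0, -0.999, -0.054], [-1.0, 0.0, 0.002]]
wrist_force: [1.6, -0.2, -1.3]
gripper_width: 0.0438
key_head 0.51 [0.5958 0.1171 0.1203]
key_nose 0.74 [0.6199 0.1203 0.1205]
pin_head 0.42 [ 0.5384 -0.1829  0.0696]
bolt_head 0.54 [ 0.5575 -0.3083  0.0812]
the job is handed in; nothing more can be done
None
```

The steel key is wedged in the keyway, thin end down, with its sloping face and longer overhang towards the hub, and the job is handed in. It took about 20.4 s of the 51 s allowed.

- **Push:** the key began to bind with its tip about 41 mm below the mouth. I pressed it in the grip until the wrist read 20.7 N, which is about 22 N on the key with its own weight and still under 25 N. I did not tap it again from above after letting go.
- **After release:** the side camera showed the key upright, with its head top at about 133 mm against 132 mm expected. The gripper was open and clear above it.
- **Other goods:** the pin and the bolt were found within about 6 mm of where they started, which is about the networks' error. In the last close picture the bottle, bearing and carton looked undisturbed. I did not check the can or the wrench again, but the arm never went near them.
- **Disagreements:** the two cameras differed by 3 to 5 mm in x, so I lined the key up with the keyway using the side camera alone. I then corrected it by the side force while lowering. That side force was about 3 N at the end of the press.

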